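# Find the free play of a worn gearbox and set its zero pointer

### The arm

A 6-joint arm with a two-finger parallel gripper is mounted at the origin on the work surface. World frame = base frame: x ahead of the robot, y to its left, z up, the work surface at z = 0. Lengths are in mm, angles in rad, forces in N, time in s.
With the tool pointing down it reaches from about 275 to 1000 mm from the base axis. Payload 8.4 kg.
Tool frame: the origin (TCP) lies between the finger pads; the fingertips stand r.nose_length ahead of it and the grasp point (between the pads) lies 8 mm behind it (r.nose_length is the distance from the TCP to the fingertips, in mm); y points along the fingers, x is the direction in which the jaws open and shut, and the axes are right-handed (so a half turn about y gives the same grasp; the last joint's range is limited). The gripper opens to 85 mm and grips with 20 to 120 N. Pads are 22 mm wide; open, the fingers measure 114 mm over their backs; the gripper's body (76 mm by 85 mm) begins 54 mm behind the grasp point. The pads swing forward as they close: fully open they stand 13 mm farther back than shut.
Start: joints at [1.224, 0.353, 1.633, -0, 1.155, -0.002], TCP at [211.254, 588.217, 242.281] pointing down, gripper open.
Joint ranges: [-2.63, 2.63], [-0.92, 2.1], [0.06, 2.66], [-1.3, 4.44], [0, 2.69], [-3.02, 3.02]. Speed limits (rad/s): [2.22, 2.22, 2.79, 3.14, 3.14, 3.14].

### API

Orientations are given as [roll, pitch, yaw] about the fixed x, y, z axes, in that order (R = Rz(yaw) Ry(pitch) Rx(roll)).
In Python, from rig import r, cams, order gives the robot as it stands. The module is installed in compiled form; this text tells all that it offers.
- The arm moves only by the shell command python3 -m crank 'ROWS' [FORCE]. ROWS is JSON, a list of rows, each a list of 7 numbers: the turn, a rotation vector about the tool's x, y, z in degrees, then the shift along the tool's x, y, z in cm, then the opening, from -1 (shut) to 1 (fully open). A call has exactly 10 rows; each row shifts and turns the pose as measured when the row begins, along the tool's axes as they then stand; what a row does not reach is not made up. A row lasts 1/12 s, in which the tool goes at most 41.7 mm and 7.16 degrees, less where a joint would pass 70% of its speed; a pose out of reach is approached as far as the arm can. A call with a gripper value outside its range is refused whole. The fingers move at their own pace and stop on an object; FORCE is the grip in N (left out, the last holds). Time passes only in rows, so rows that do not move let the fingers close, or fill a call up. It gives the time, the measured TCP pose, the force and the opening at its end, in the units of the state.
- r.sense(): the state, without advancing time (a new reading comes with each control period).
- cams.grab_frame(name): name is "scene" or "top" or "wrist"; returns the picture (384x512x3 uint8, blue, green, red); there is no depth.
- cams.camera_info(name): a dict with "intrinsics" (3x3 intrinsics, pixels), "view" (4x4, takes a point from world to camera coordinates); the wrist camera has in their place "hand_eye" (4x4, takes a point from camera to tool coordinates, whose origin is the TCP and whose axes are the tool frame's). Camera axes: x right, y up, looking along -z (the intrinsics and any distortion apply to the point x, -y, -z); pixel columns grow to the right and rows downward; lengths in mm; the calibration is good to about 2 mm. The wrist camera is an equidistant fisheye: a pixel r from the principal point sees the ray r / f radians off the axis. A picture is of the moment at which its call begins: read the wrist's pose just before it. camera_info takes no time and is no camera call.
- order.sign_off(): hands the job in, once; it reports no verdict.
The state is a dict: "clock": time; "qpos": joint angles; "qvel": joint speeds; "joint_efforts": joint torques, N m; "eef_pos": TCP position; "tcp_rot": TCP orientation; "contact_force": force on the tool from outside, world axes, zero at the start; "wrist_torque": the same for the moment, N m; "opening": opening from 0.0 (shut) to 1.0 (fully open).
Only numpy, scipy, OpenCV 4.12 (cv2) and the standard library are available. Lean on these libraries where they do the work, as an engineer would, in place of code of your own. Each camera call takes 0.05 s, during which the arm holds its last target.

### The job

Feel out the free play of the worn gearbox lever: swing it gently first to the left (clockwise from above) until you feel it begin to resist, then to the right until it begins to resist again, without forcing it either way. Then leave the lever standing in the middle of its free play, and swing the aluminium pointer round until it is in line with the lever, leaving the other things on the bench alone.

Things in the scene. Friction and masses are not known exactly. Their poses are not given: they have to be found in the camera images.
- gearbox: Round grey gearbox on a 200 x 200 mm steel foot plate fixed to the bench; housing 168 mm across, 62 mm high. Origin on the bench under the vertical shaft's axis, about which both lever and pointer turn; its -x side faces roughly towards the robot. Does not move.
- lever: Flat steel lever on top of the gearbox, 20 mm wide, top at 80 mm. Origin on the bench on the shaft's axis; the arm points along its own -x. Light drag, stays where left. Its free play, 0.28 to 0.52 rad in all (39 to 73 mm at the knob), differs each time, as does its middle (within 0.15 rad of the gearbox's -x direction); it starts somewhere inside.
- knob (a point): Top centre of the lever's upright black knob: 26 mm diameter, 82 to 116 mm above the bench, 140 mm from the axis. Drag about 0.7 N; past either end of the play a sprung load adds about 1 N per mm at the knob, alike on both sides. 2 to 4 N above the drag is a sure sign of the end; over about 11 N strains the gears. Let go past an end, it springs back to the end.
- pointer: Aluminium pointer turning about the same shaft below the lever: a 16 mm wide arm lying 14 to 20 mm above the bench, with an upright tab at its end. Origin on the bench on the shaft's axis; the arm points along its own -x. Drag about 0.6 N at the tab, stays where left; turns 0.9 rad either side of the gearbox's -x. Starts well to the right of the lever (negative y side).
- pointer_tab (a point): Top centre of the pointer's upright tab, 118 mm above the bench and 210 mm from the shaft's axis; the tab is 12 mm thick across the pointer, 24 mm along it and reaches down to the arm.
- jar: Bystander: blue jar with red cap, 56 mm across, 60 mm high, beside the gearbox; leave alone. Origin under its centre.
- gear: Bystander: loose steel gear lying flat, about 78 mm across, 26 mm high, beside the gearbox; leave alone. Origin under its centre.
- collar: Bystander: brass slug 40 mm across, 30 mm high, to the left of the gearbox; leave alone. Origin under its centre.
- screwdriver: Bystander: screwdriver with green handle lying on the bench; leave alone.
- mallet: Bystander: hammer lying on the bench; leave alone.
- spanner: Bystander: steel spanner lying on the bench; leave alone.
- block: Bystander: wooden block 90 x 50 x 35 mm; leave alone.

How it is judged:
By the outcome, as a careful person would: the job done as asked, in the order asked, and still so for the second after the job is handed in, with the robot touching nothing.
It also fails if it takes over 72 s, if anything falls off the work surface, if the arm or the gripper's body presses on something with over 40 N, if the wrist force passes 120 N, or if a joint passes its speed limit or range.

## Working session

There is one attempt and no reset: what is moved stays moved. The work goes in short steps, Python scripts to look and compute and a shell command to move; the robot and the scene stay as the last step left them, time stands still between calls to the robot, and variables do not carry over. Pictures are saved under pics/ and viewed, and the job is handed in when it is done.

```bash
mkdir -p pics; python3 - <<'E'
from rig import r,cams,order
import cv2
print(r.sense(), r.nose_length)
for n in ("scene","top"):
    cv2.imwrite(f"pics/{n}0.png",cams.grab_frame(n)); print(n,cams.camera_info(n))
print(cams.camera_info("wrist"))
E
```

```text
{'clock': 0.0, 'qpos': array([ 1.22361632e+00,  3.53658365e-01,  1.63416662e+00,  1.46396034e-05,
        1.15515128e+00, -2.39814318e-03]), 'qvel': array([ 6.89513575e-05, -1.86871117e-03,  1.69543147e-03, -1.71103890e-03,
        1.95575848e-03,  2.09234014e-04]), 'joint_efforts': array([-8.92466360e-04, -6.05255055e+01, -3.42069376e+01, -4.95317988e-05,
        9.25761822e-03, -8.30492240e-06]), 'eef_pos': array([211.08137146, 587.78356363, 241.54137202]), 'tcp_rot': array([-1.57077962e+00,  1.38357105e-03,  1.22600855e+00]), 'contact_force': array([-0.0274675 ,  0.8528596 ,  0.17785133]), 'wrist_torque': array([-0.01132534,  0.02369372,  0.03433806]), 'opening': 0.9980910241080654} 11.0
scene {'intrinsics': array([[395.28453427,   0.        , 266.99405608],
       [  0.        , 395.28453427, 194.89271081],
       [  0.        ,   0.        ,   1.        ]]), 'view': array([[-6.42308245e-01,  7.66394273e-01,  8.94076277e-03,
         3.63831645e+02],
       [-6.08299172e-01, -5.16837412e-01,  6.02371320e-01,
         2.81781541e+02],
       [ 4.66274850e-01,  3.81469406e-01,  7.9
[... 473 characters left out ...]
02],
       [-9.98821955e-02, -4.34659591e-03,  9.94989776e-01,
        -1.65525916e+03],
       [ 0.00000000e+00,  0.00000000e+00,  0.00000000e+00,
         1.00000000e+00]])}
{'intrinsics': array([[297.31863964,   0.        , 251.57529998],
       [  0.        , 297.31863964, 190.27900835],
       [  0.        ,   0.        ,   1.        ]]), 'hand_eye': array([[ 9.99999399e-01,  1.08648417e-03, -1.47690815e-04,
        -1.24073634e-01],
       [-4.80212802e-04,  3.12877796e-01, -9.49793269e-01,
        -1.31571896e+02],
       [-9.85726174e-04,  9.49792769e-01,  3.12878129e-01,
         7.91330841e+01],
       [ 0.00000000e+00,  0.00000000e+00,  0.00000000e+00,
         1.00000000e+00]])}
```

View pics/scene0.png

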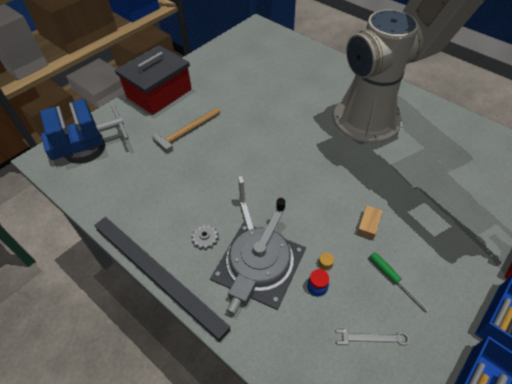

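View pics/top0.png

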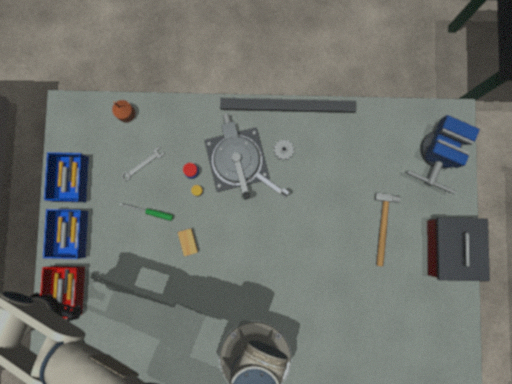

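```bash
python3 - <<'E'
import cv2
a=cv2.imread("pics/top0.png")[105:215,180:310]; b=cv2.imread("pics/scene0.png")[165:315,185:335]
cv2.imwrite("pics/z1.png",cv2.resize(a,(780,660))[:600] if 0 else cv2.resize(a,None,fx=5.4,fy=5.4,interpolation=cv2.INTER_CUBIC))
cv2.imwrite("pics/z2.png",cv2.resize(b,None,fx=4,fy=4,interpolation=cv2.INTER_CUBIC))
E
```

```text
(no output)
```

View pics/z1.png

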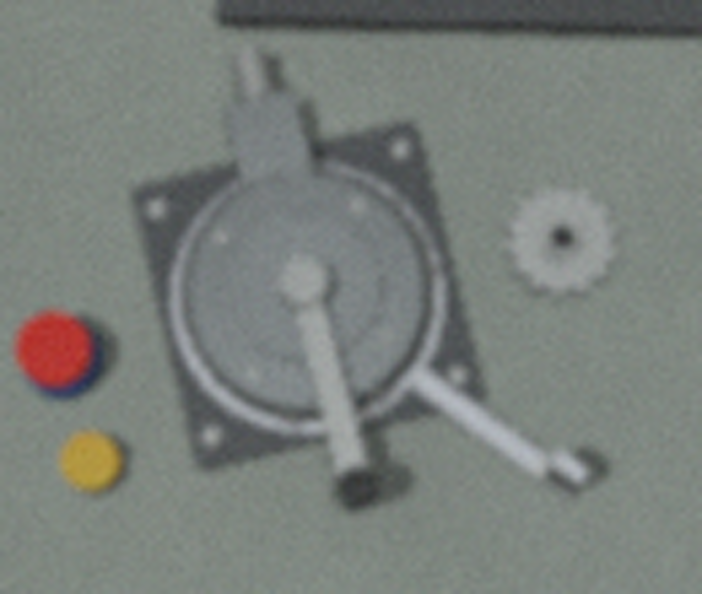

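View pics/z2.png

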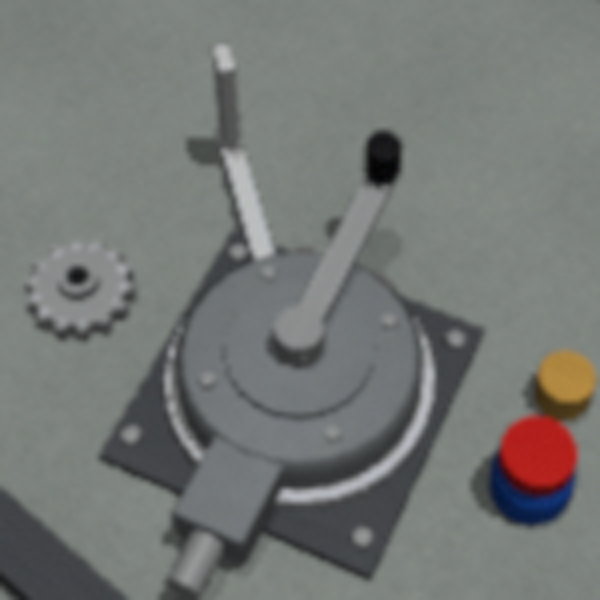

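```bash
cat > h.py <<'E'
from rig import r,cams,order
import numpy as np,cv2
def ray(n,uv):
    c=cams.camera_info(n);K=c["intrinsics"];V=c["view"]
    d=np.linalg.inv(K)@np.array([uv[0],uv[1],1]);d=np.array([d[0],-d[1],-d[2]])
    R=V[:3,:3];return -R.T@V[:3,3],R.T@d
def plane(n,uv,z):
    o,d=ray(n,uv);return o+d*(z-o[2])/d[2]
def tri(a,b):
    (o1,d1),(o2,d2)=ray("top",a),ray("scene",b)
    s=np.linalg.lstsq(np.c_[d1,-d2],o2-o1,rcond=None)[0]
    p,q=o1+s[0]*d1,o2+s[1]*d2;return (p+q)/2,np.linalg.norm(p-q)
E
python3 - <<'E'
from h import *
np.set_printoptions(precision=1,suppress=True)
T=lambda x,y:(180+(x-2.2)/5.4,105+(y-2.2)/5.4)
S=lambda x,y:(185+(x-1.5)/4,165+(y-1.5)/4)
c=[plane("top",T(*p),8) for p in [(135,188),(413,122),(487,398),(203,470)]]
print(np.array(c),np.mean(c,axis=0))
print([np.linalg.norm(c[i]-c[i-1]) for i in range(4)])
m=c[3]-c[0]; print("yaw -x",[np.degrees(np.arctan2(*(v[1::-1]))) for v in (c[0]-c[3],c[1]-c[2],)])
for n,t,s,z in [("hub",T(303,280),S(298,325),84),("knob",T(358,488),S(384,143),116),("tab",T(569,465),S(223,55),118)]:
    print(n,tri(t,s),plane("top",t,z),plane("scene",s,z))
E
```

```text
[[775.7 204.1   8. ]
 [825.7  15.6   8. ]
 [636.9 -38.7   8. ]
 [583.7 151.7   8. ]] [705.5  83.2   8. ]
[np.float64(198.9586007245309), np.float64(195.01025703775258), np.float64(196.45802479589528), np.float64(197.74271160879817)]
yaw -x [np.float64(15.26150547741415), np.float64(16.058846318681002)]
hub (array([700.6,  84. ,  92. ]), np.float64(1.1048771172839598)) [702.3  83.9  84. ] [696.9  81.4  84. ]
knob (array([564.5,  44.8, 115.9]), np.float64(1.8150235622776127)) [565.  44. 116.] [564.1  45.6 116. ]
tab (array([581.7, -88.1, 122.1]), np.float64(1.0328579870932368)) [582.4 -88.7 118. ] [579.  -90.1 118. ]
```

The top and scene views agree: the axis is at about (702, 84), the knob at (565, 44) (distance 142) and the tab at (582, -88) (distance 210). First I'll turn the tool so the jaws open along the lever's tangent.

```bash
cat >> h.py <<'E'
from scipy.spatial.transform import Rotation as Ro
def go(p,yaw=None):
    s=r.sense();R=Ro.from_euler("xyz",s["tcp_rot"])
    d=R.inv().apply(np.array(p)-s["eef_pos"])/10
    out="shift cm %s"%np.round(d,2)
    if yaw is not None:
        T=Ro.from_euler("xyz",[-np.pi/2,0,np.radians(yaw)])
        out+=" turn deg %s"%np.round(np.degrees((R.inv()*T).as_rotvec()),2)
    print("t",round(s["clock"],2),np.round(s["eef_pos"],1),np.round(s["tcp_rot"],3),"F",np.round(s["contact_force"],2),"op",round(s["opening"],3));print(out)
E
python3 -m crank '[[0,-7.1,0,0,0,0,-0.1],[0,-7.1,0,0,0,0,-0.1],[0,-7.1,0,0,0,0,-0.1],[0,-7.1,0,0,0,0,-0.1],[0,-7.1,0,0,0,0,-0.1],[0,0,0,0,0,0,-0.1],[0,0,0,0,0,0,-0.1],[0,0,0,0,0,0,-0.1],[0,0,0,0,0,0,-0.1],[0,0,0,0,0,0,-0.1]]' 20
python3 -c "
from h import *
go([565,44.5,190],105.8)"
```

```text
clock: 0.93
eef_pos: [210.3, 585.7, 238.0]
tcp_rot: [-1.566, 0.007, 1.846]
contact_force: [0.2, 0.5, -0.6]
opening: 0.446
t 0.93 [210.3 585.7 238. ] [-1.566  0.007  1.846] F [ 0.17  0.51 -0.6 ] op 0.446
shift cm [-61.69   5.11 -19.43] turn deg [-0.27 -0.01 -0.37]
```

```bash

python3 -m crank '[[0,0,0,-3.7,0.1,-1.16,-0.1],[0,0,0,-3.7,0.1,-1.16,-0.1],[0,0,0,-3.7,0.1,-1.16,-0.1],[0,0,0,-3.7,0.1,-1.16,-0.1],[0,0,0,-3.7,0.1,-1.16,-0.1],[0,0,0,-3.7,0.1,-1.16,-0.1],[0,0,0,-3.7,0.1,-1.16,-0.1],[0,0,0,-3.7,0.1,-1.16,-0.1],[0,0,0,-3.7,0.1,-1.16,-0.1],[0,0,0,-3.7,0.1,-1.16,-0.1]]'
python3 -c "
from h import *
go([565,44.5,190],105.8)"
```

```text
clock: 1.77
eef_pos: [424.9, 253.7, 229.4]
tcp_rot: [-1.571, 0.001, 1.84]
contact_force: [1.5, 0.5, 0.5]
opening: 0.451
t 1.77 [424.9 253.7 229.4] [-1.571e+00  1.000e-03  1.840e+00] F [1.47 0.46 0.47] op 0.451
shift cm [-23.89   3.96  -7.94] turn deg [-0.01 -0.37 -0.05]
```

```bash

python3 -m crank '[[0,0,0,-3,0.3,-1,-0.1],[0,0,0,-3,0.3,-1,-0.1],[0,0,0,-3,0.3,-1,-0.1],[0,0,0,-3,0.3,-1,-0.1],[0,0,0,-3,0.3,-1,-0.1],[0,0,0,-3,0.3,-1,-0.1],[0,0,0,-3,0.3,-1,-0.1],[0,0,0,-3,0.3,-1,-0.1],[0,0,0,-1,0.2,-0.4,-0.1],[0,0,0,0,0,0,-0.1]]'
python3 -c "
from h import *
go([565,44.5,190],105.8)
cv2.imwrite('pics/w1.png',cams.grab_frame('wrist'))"
```

```text
clock: 2.6
eef_pos: [580.7, 15.0, 204.9]
tcp_rot: [-1.578, 0.002, 1.817]
contact_force: [-0.8, 0.8, -0.2]
opening: 0.449
t 2.6 [580.7  15.  204.9] [-1.578  0.002  1.817] F [-0.79  0.85 -0.15] op 0.449
shift cm [3.25 1.48 0.82] turn deg [ 0.39 -1.7  -0.13]
```

View pics/w1.png

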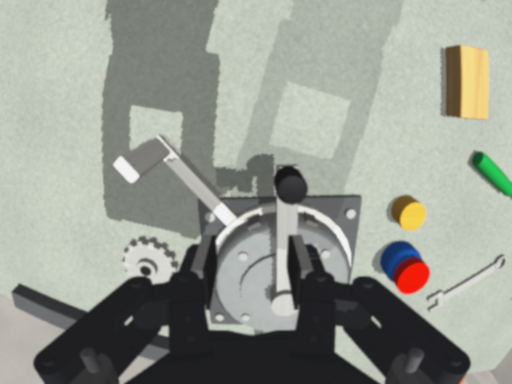

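The wrist view shows the knob top at about (291, 182), the tab at about (127, 170) and the lever hub at (284, 303). I'll correct the overshoot before descending, and cross-check the knob with the wrist ray.

```bash
cat >> h.py <<'E'
def wplane(uv,z,s):
    c=cams.camera_info("wrist");K=c["intrinsics"];H=c["hand_eye"]
    a=np.array([uv[0]-K[0,2],uv[1]-K[1,2]]);rr=np.linalg.norm(a);th=rr/K[0,0]
    d=np.array([np.sin(th)*a[0]/rr,-np.sin(th)*a[1]/rr,-np.cos(th)])
    R=Ro.from_euler("xyz",s["tcp_rot"])
    o=R.apply(H[:3,3])+s["eef_pos"];d=R.apply(H[:3,:3]@d)
    return o+d*(z-o[2])/d[2]
E
python3 -c "
from h import *
s=r.sense()
print(wplane((291,184),116,s),wplane((284,303),84,s),wplane((127,170),118,s))"
python3 -m crank '[[0,-1.7,0,3.2,0.3,0.8,-0.1],[0,0,0,0,0,0,-0.1],[0,0,0,0,0,0,-0.1],[0,0,0,0,0,0,-0.1],[0,0,0,0,-0.03,0,-0.1],[0,0,0,0,-0.03,0,-0.1],[0,0,0,0,-0.03,0,-0.1],[0,0,0,0,-0.03,0,-0.1],[0,0,0,0,-0.03,0,-0.1],[0,0,0,0,-0.03,0,-0.1]]'
python3 -c "
from h import *
s=r.sense()
go([565,44.5,98],105.8)
cv2.imwrite('pics/w2.png',cams.grab_frame('wrist'))"
```

```text
[561.96248865  41.93073329 116.        ] [702.18715718  81.80115686  84.        ] [581.53753146 -88.22261537 118.        ]
clock: 3.48
eef_pos: [561.3, 50.6, 204.9]
tcp_rot: [-1.577, 0.0, 1.847]
contact_force: [0.0, 1.2, 0.2]
opening: 0.451
t 3.48 [561.3  50.6 204.9] [-1.577  0.     1.847] F [0.02 1.23 0.18] op 0.451
shift cm [-0.69 10.69 -0.12] turn deg [ 0.36  0.04 -0.03]
```

View pics/w2.png

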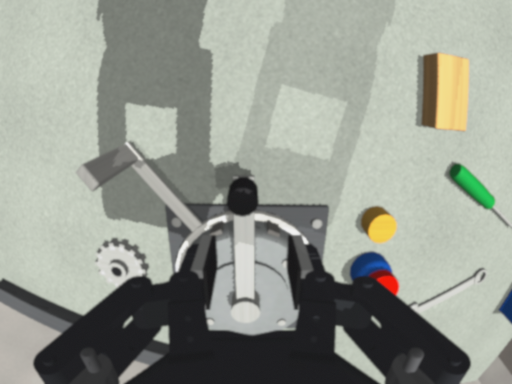

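```bash
python3 -c "
from h import *
s=r.sense()
print(wplane((243,186),116,s),wplane((245,311),84,s))"
python3 -m crank '[[0,0,0,-0.65,0,-0.1,-0.1],[0,0,0,0,0,0,-0.1],[0,0,0,0,1.5,0,-0.1],[0,0,0,0,2,0,-0.1],[0,0,0,0,2,0,-0.1],[0,0,0,0,2,0,-0.1],[0,0,0,0,1,0,-0.1],[0,0,0,0,0.5,0,-0.1],[0,0,0,0,0,0,-0.1],[0,0,0,0,0,0,-0.1]]'
python3 -c "
from h import *
go([565,44,98],105.8)"
```

```text
[554.03541187  40.76869044 116.        ] [703.71551847  82.43620548  84.        ]
clock: 4.37
eef_pos: [567.9, 42.1, 113.4]
tcp_rot: [-1.581, 0.002, 1.844]
contact_force: [0.2, -0.8, 0.0]
opening: 0.454
t 4.37 [567.9  42.1 113.4] [-1.581  0.002  1.844] F [ 0.24 -0.79  0.02] op 0.454
shift cm [0.27 1.53 0.25] turn deg [ 0.61 -0.12 -0.09]
```

```bash

python3 -m crank '[[0.6,0,0,0.2,0.7,0.25,-0.1],[0,0,0,0,0.7,0,-0.1],[0,0,0,0,0,0,-0.1],[0,0,0,0,0,0,-0.1],[0,0,0,0,0,0,-0.1],[0,0,0,0,0,0,-0.1],[0,0,0,0,0,0,-0.1],[0,0,0,0,0,0,-0.1],[0,0,0,0,0,0,-0.1],[0,0,0,0,0,0,-0.1]]'
python3 -c "
from h import *
for i in range(4):
  go([565,44,98],105.8); cams.grab_frame('wrist')
cv2.imwrite('pics/w3.png',cams.grab_frame('wrist'))"
```

```text
clock: 5.2
eef_pos: [567.5, 43.7, 102.0]
tcp_rot: [-1.576, 0.003, 1.845]
contact_force: [0.7, -0.6, 0.3]
opening: 0.454
t 5.2 [567.5  43.7 102. ] [-1.576  0.003  1.845] F [ 0.72 -0.64  0.27] op 0.454
shift cm [0.09 0.4  0.23] turn deg [ 0.3  -0.11 -0.16]
t 5.25 [567.4  43.7 102. ] [-1.576  0.003  1.845] F [-0.09 -0.07  0.19] op 0.453
shift cm [0.09 0.39 0.23] turn deg [ 0.3  -0.11 -0.16]
t 5.3 [567.4  43.7 101.9] [-1.576  0.003  1.845] F [-0.45  1.07  0.18] op 0.45
shift cm [0.09 0.39 0.23] turn deg [ 0.3  -0.11 -0.16]
t 5.35 [567.4  43.7 101.9] [-1.576  0.003  1.845] F [-0.52  0.32  0.06] op 0.446
shift cm [0.09 0.39 0.22] turn deg [ 0.29 -0.11 -0.16]
```

View pics/w3.png

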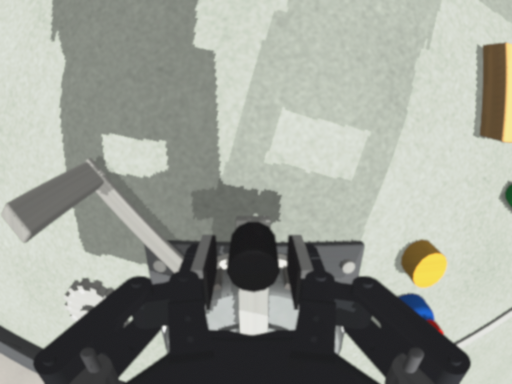

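The knob sits centred between the fingers (columns 230–277, row 255). Now I'll swing gently left with the right finger.

```bash
cat >> h.py <<'E'
AX=np.array([702.5,83.5])
def feel(n=6):
    f=[];p=[]
    for i in range(n):
        s=r.sense();R=Ro.from_euler("xyz",s["tcp_rot"]);f.append(R.inv().apply(s["contact_force"]));p.append(s["eef_pos"]);cams.grab_frame("top")
    p=np.mean(p,0);a=AX-p[:2];f=np.array(f)
    print("t",round(s["clock"],2),"pos",np.round(p,1),"rpy",np.round(s["tcp_rot"],3),"Ftool",np.round(f.mean(0),2),"Fx",np.round(f[:,0],1),"ang %.4f rad  R %.1f yawerr deg %.2f"%(np.arctan2(a[1],a[0]),np.hypot(*a),np.degrees(s["tcp_rot"][2]-np.pi/2-np.arctan2(a[1],a[0]))),"op",round(s["opening"],3))
E
python3 -m crank '[[0,0.5,0,0.2,-0.02,0.2,-0.1],[0,0.5,0,0.2,-0.02,0,-0.1],[0,1,0,0.2,-0.02,0,-0.1],[0,1,0,0.2,-0.02,0,-0.1],[0,0,0,0,-0.02,0,-0.1],[0,0,0,0,-0.02,0,-0.1],[0,0,0,0,-0.02,0,-0.1],[0,0,0,0,-0.02,0,-0.1],[0,0,0,0,-0.02,0,-0.1],[0,0,0,0,-0.02,0,-0.1]]'
python3 -c "
from h import *
feel()"
```

```text
clock: 6.28
eef_pos: [562.7, 51.7, 103.8]
tcp_rot: [-1.576, 0.003, 1.787]
contact_force: [0.2, -0.8, -1.1]
opening: 0.449
t 6.53 pos [562.8  51.7 103.8] rpy [-1.576  0.003  1.787] Ftool [-0.15 -0.21  0.03] Fx [-0.8  1.  -0.6  0.4 -0.6 -0.2] ang 0.2237 rad  R 143.3 yawerr deg -0.46 op 0.449
```

```bash

python3 -m crank '[[0,0.6,0,0.15,0,0,-0.1],[0,0.6,0,0.15,0.02,0,-0.1],[0,0.6,0,0.15,0.02,0,-0.1],[0,0.6,0,0.15,0.02,0,-0.1],[0,0,0,0,0.02,0,-0.1],[0,0,0,0,0,0,-0.1],[0,0,0,0,0,0,-0.1],[0,0,0,0,0,0,-0.1],[0,0,0,0,0,0,-0.1],[0,0,0,0,0,0,-0.1]]'
python3 -c "
from h import *
feel()"
python3 -m crank '[[0,0.6,0,0.15,0,0,-0.1],[0,0.6,0,0.15,0.02,0,-0.1],[0,0.6,0,0.15,0.02,0,-0.1],[0,0.6,0,0.15,0.02,0,-0.1],[0,0,0,0,0.02,0,-0.1],[0,0,0,0,0,0,-0.1],[0,0,0,0,0,0,-0.1],[0,0,0,0,0,0,-0.1],[0,0,0,0,0,0,-0.1],[0,0,0,0,0,0,-0.1]]'
python3 -c "
from h import *
feel()"
```

```text
clock: 7.42
eef_pos: [561.5, 58.1, 103.0]
tcp_rot: [-1.576, 0.003, 1.74]
contact_force: [0.3, -0.8, -0.1]
opening: 0.448
t 7.67 pos [561.5  58.1 103. ] rpy [-1.576  0.003  1.74 ] Ftool [-0.33 -0.08  0.06] Fx [-0.8 -0.4 -0.5 -0.  -0.2 -0.1] ang 0.1781 rad  R 143.2 yawerr deg -0.50 op 0.451
clock: 8.55
eef_pos: [560.6, 64.8, 102.1]
tcp_rot: [-1.576, 0.003, 1.694]
contact_force: [-0.5, -0.4, -0.3]
opening: 0.446
t 8.8 pos [560.5  64.7 102.1] rpy [-1.576  0.003  1.694] Ftool [-0.38 -0.23  0.2 ] Fx [-0.3  1.  -1.8 -0.3 -0.3 -0.6] ang 0.1314 rad  R 143.2 yawerr deg -0.48 op 0.448
```

```bash

python3 -m crank '[[0,0.6,0,0.15,0,0,-0.1],[0,0.6,0,0.15,0,0,-0.1],[0,0.6,0,0.15,0,0,-0.1],[0,0.6,0,0.15,0,0,-0.1],[0,0,0,0,0,0,-0.1],[0,0,0,0,0,0,-0.1],[0,0,0,0,0,0,-0.1],[0,0,0,0,0,0,-0.1],[0,0,0,0,0,0,-0.1],[0,0,0,0,0,0,-0.1]]'
python3 -c "
from h import *
feel()"
```

```text
clock: 9.68
eef_pos: [559.9, 71.3, 102.1]
tcp_rot: [-1.576, 0.003, 1.647]
contact_force: [0.9, 0.1, 0.7]
opening: 0.453
t 9.93 pos [559.9  71.3 102.1] rpy [-1.576  0.003  1.647] Ftool [-0.49 -0.4  -0.13] Fx [ 0.  -0.5 -0.9 -0.4 -1.1 -0. ] ang 0.0854 rad  R 143.2 yawerr deg -0.51 op 0.449
```

```bash

python3 -m crank '[[0,0.6,0,0.15,0,0,-0.1],[0,0.6,0,0.15,0,0,-0.1],[0,0.6,0,0.15,0,0,-0.1],[0,0.6,0,0.15,0,0,-0.1],[0,0,0,0,0,0,-0.1],[0,0,0,0,0,0,-0.1],[0,0,0,0,0,0,-0.1],[0,0,0,0,0,0,-0.1],[0,0,0,0,0,0,-0.1],[0,0,0,0,0,0,-0.1]]'
python3 -c "
from h import *
feel()"
```

```text
clock: 10.82
eef_pos: [559.7, 76.3, 102.1]
tcp_rot: [-1.577, 0.005, 1.601]
contact_force: [0.7, -3.4, -0.4]
opening: 0.449
t 11.07 pos [559.8  76.3 102.1] rpy [-1.577  0.005  1.601] Ftool [-3.78  0.04 -0.46] Fx [-3.4 -3.5 -4.5 -3.9 -3.9 -3.4] ang 0.0501 rad  R 142.9 yawerr deg -1.12 op 0.446
```

Left end: 3.8 N total (drag about 0.5 N), steady, at TCP angle 0.050. Now I'll swing right.

```bash

python3 -m crank '[[0,-1.6,0,-0.4,0,0,-0.1],[0,-1.6,0,-0.4,0,0,-0.1],[0,-1.6,0,-0.4,0,0,-0.1],[0,-1.6,0,-0.4,0,0,-0.1],[0,-1.6,0,-0.4,0,0,-0.1],[0,-1.6,0,-0.4,0,0,-0.1],[0,-1.6,0,-0.4,0,0,-0.1],[0,-1.6,0,-0.4,0,0,-0.1],[0,-1.6,0,-0.2,0,0,-0.1],[0,0,0,0,0,0,-0.1]]'
python3 -c "
from h import *
feel()"
```

```text
clock: 11.95
eef_pos: [563.8, 47.1, 102.0]
tcp_rot: [-1.576, -0.002, 1.862]
contact_force: [-0.2, -0.5, -0.2]
opening: 0.451
t 12.2 pos [563.7  47.2 101.9] rpy [-1.576 -0.002  1.861] Ftool [-0.01  0.22 -0.02] Fx [-0.4 -0.2 -0.2  0.5 -0.1  0.4] ang 0.2559 rad  R 143.5 yawerr deg 1.97 op 0.451
```

```bash

python3 -m crank '[[0,-0.9,0,-0.3,0,0,-0.1],[0,-0.9,0,-0.3,0,0,-0.1],[0,-0.9,0,-0.3,0,0,-0.1],[0,-0.9,0,-0.3,0,0,-0.1],[0,-0.9,0,-0.3,0,0,-0.1],[0,-0.9,0,-0.3,0,0,-0.1],[0,-0.9,0,-0.2,0,0,-0.1],[0,-0.9,0,-0.2,0,0,-0.1],[0,0,0,0,0,0,-0.1],[0,0,0,0,0,0,-0.1]]'
python3 -c "
from h import *
feel()"
```

```text
clock: 13.08
eef_pos: [571.4, 24.2, 101.8]
tcp_rot: [-1.576, -0.002, 2.0]
contact_force: [0.2, 0.3, 0.1]
opening: 0.45
t 13.33 pos [571.4  24.3 101.8] rpy [-1.576 -0.002  2.   ] Ftool [-0.03 -0.01  0.16] Fx [ 0.2  0.9 -1.2 -0.5 -0.1  0.5] ang 0.4240 rad  R 143.8 yawerr deg 0.31 op 0.45
```

```bash

python3 -m crank '[[0,-0.55,0,-0.14,0,0,-0.1],[0,-0.55,0,-0.14,0,0,-0.1],[0,-0.55,0,-0.14,0,0,-0.1],[0,-0.55,0,-0.14,0,0,-0.1],[0,0,0,0,0,0,-0.1],[0,0,0,0,0,0,-0.1],[0,0,0,0,0,0,-0.1],[0,0,0,0,0,0,-0.1],[0,0,0,0,0,0,-0.1],[0,0,0,0,0,0,-0.1]]'
python3 -c "
from h import *
feel()"
```

```text
clock: 14.22
eef_pos: [573.9, 19.2, 101.8]
tcp_rot: [-1.576, -0.002, 2.043]
contact_force: [-0.1, 0.0, -0.9]
opening: 0.451
t 14.47 pos [573.9  19.2 101.8] rpy [-1.576e+00 -2.000e-03  2.043e+00] Ftool [ 0.27  0.1  -0.07] Fx [ 0.  -0.8  0.8  0.5  0.8  0.3] ang 0.4637 rad  R 143.8 yawerr deg 0.49 op 0.449
```

```bash

python3 -m crank '[[0,-0.55,0,-0.14,0,0,-0.1],[0,-0.55,0,-0.14,0,0,-0.1],[0,-0.55,0,-0.14,0,0,-0.1],[0,-0.55,0,-0.14,0,0,-0.1],[0,0,0,0,0,0,-0.1],[0,0,0,0,0,0,-0.1],[0,0,0,0,0,0,-0.1],[0,0,0,0,0,0,-0.1],[0,0,0,0,0,0,-0.1],[0,0,0,0,0,0,-0.1]]'
python3 -c "
from h import *
feel()"
```

```text
clock: 15.35
eef_pos: [576.6, 14.3, 101.8]
tcp_rot: [-1.576, -0.003, 2.085]
contact_force: [-0.2, 1.5, 0.1]
opening: 0.451
t 15.6 pos [576.6  14.2 101.8] rpy [-1.576 -0.003  2.085] Ftool [ 1.43 -0.61 -0.27] Fx [1.4 0.4 1.1 2.  2.  1.6] ang 0.5028 rad  R 143.7 yawerr deg 0.68 op 0.453
```

```bash

python3 -m crank '[[0,-0.4,0,-0.13,0,0,-0.1],[0,-0.4,0,-0.13,0,0,-0.1],[0,0,0,0,0,0,-0.1],[0,0,0,0,0,0,-0.1],[0,0,0,0,0,0,-0.1],[0,0,0,0,0,0,-0.1],[0,0,0,0,0,0,-0.1],[0,0,0,0,0,0,-0.1],[0,0,0,0,0,0,-0.1],[0,0,0,0,0,0,-0.1]]'
python3 -c "
from h import *
feel()"
```

```text
clock: 16.48
eef_pos: [577.5, 12.5, 101.7]
tcp_rot: [-1.575, -0.004, 2.101]
contact_force: [0.0, 2.9, 0.8]
opening: 0.454
t 16.73 pos [577.5  12.5 101.7] rpy [-1.575 -0.004  2.101] Ftool [ 2.7  -0.81 -0.5 ] Fx [2.5 3.6 2.2 3.  3.  2. ] ang 0.5164 rad  R 143.7 yawerr deg 0.77 op 0.445
```

```bash

python3 -m crank '[[0,-0.3,0,-0.12,0,0,-0.1],[0,0,0,-0.05,0,0,-0.1],[0,0,0,0,0,0,-0.1],[0,0,0,0,0,0,-0.1],[0,0,0,0,0,0,-0.1],[0,0,0,0,0,0,-0.1],[0,0,0,0,0,0,-0.1],[0,0,0,0,0,0,-0.1],[0,0,0,0,0,0,-0.1],[0,0,0,0,0,0,-0.1]]'
python3 -c "
from h import *
feel(8)"
```

```text
clock: 17.62
eef_pos: [578.1, 11.6, 101.7]
tcp_rot: [-1.575, -0.006, 2.107]
contact_force: [-2.4, 3.9, 0.7]
opening: 0.451
t 17.97 pos [578.1  11.6 101.7] rpy [-1.575 -0.006  2.107] Ftool [ 4.08 -0.93 -0.8 ] Fx [4.6 4.1 4.  4.  3.5 3.9 4.2 4.3] ang 0.5240 rad  R 143.7 yawerr deg 0.68 op 0.454
```

The right end reads 4.1 N at 0.524 and the left end 3.8 N at 0.050. Matched in force, the middle is at TCP angle 0.286. I'll go there and close the fingers gently on the knob to centre it.

```bash

python3 -m crank '[[0,1.8,0,0.4,0,0,-0.1],[0,1.8,0,0.45,0,0,-0.1],[0,1.8,0,0.45,0,0,-0.1],[0,1.8,0,0.45,0,0,-0.1],[0,1.8,0,0.45,0,0,-0.1],[0,1.8,0,0.45,0,0,-0.1],[0,1.8,0,0.45,0,0,-0.1],[0,1.7,0,0.3,0,0,-0.1],[0,0,0,0,0,0,-0.1],[0,0,0,0,0,0,-0.1]]'
python3 -c "
from h import *
feel(2)
a=.286
go([AX[0]-143.3*np.cos(a),AX[1]-143.3*np.sin(a),102],np.degrees(a)+90)"
```

```text
clock: 18.85
eef_pos: [566.9, 38.0, 101.9]
tcp_rot: [-1.578, 0.004, 1.848]
contact_force: [-0.5, -0.4, 1.4]
opening: 0.455
t 18.9 pos [566.9  38.  101.9] rpy [-1.578  0.003  1.848] Ftool [ 0.13 -0.99  0.09] Fx [-0.3  0.6] ang 0.3238 rad  R 143.1 yawerr deg -2.66 op 0.451
t 18.95 [566.8  38.  101.9] [-1.578  0.003  1.848] F [-0.09  0.54  0.58] op 0.448
shift cm [ 0.54 -0.01  0.03] turn deg [ 0.4  -0.5  -0.19]
```

```bash

python3 -m crank '[[0.3,-0.5,0,0.25,0,0,-0.1],[0,0,0,0.26,0,0,-0.1],[0,0,0,0,0,0,-0.1],[0,0,0,0,0,0,-0.1],[0,0,0,0,0,0,-0.1],[0,0,0,0,0,0,-0.1],[0,0,0,0,0,0,-0.1],[0,0,0,0,0,0,-0.1],[0,0,0,0,0,0,-0.1],[0,0,0,0,0,0,-0.1]]'
python3 -c "
from h import *
feel(2)
a=.286
go([AX[0]-143.3*np.cos(a),AX[1]-143.3*np.sin(a),102],np.degrees(a)+90)"
```

```text
clock: 19.78
eef_pos: [565.7, 42.5, 101.9]
tcp_rot: [-1.572, 0.004, 1.859]
contact_force: [-0.2, -0.8, -0.2]
opening: 0.451
t 19.83 pos [565.7  42.5 101.9] rpy [-1.572  0.004  1.86 ] Ftool [-0.27 -0.25 -0.2 ] Fx [-0.7  0.2] ang 0.2910 rad  R 142.9 yawerr deg -0.13 op 0.454
t 19.88 [565.7  42.5 101.9] [-1.572  0.004  1.859] F [ 0.53 -0.22  0.11] op 0.447
shift cm [ 0.07 -0.01  0.05] turn deg [ 0.09  0.15 -0.23]
```

Move 0.7 mm further and close the fingers at 20 N.

```bash

python3 -m crank '[[0,0,0,0.07,0,0,-0.1],[0,0,0,0.02,0,0,-0.2],[0,0,0,0,0,0,-0.3],[0,0,0,0,0,0,-0.36],[0,0,0,0,0,0,-0.42],[0,0,0,0,0,0,-0.5],[0,0,0,0,0,0,-0.5],[0,0,0,0,0,0,-0.5],[0,0,0,0,0,0,-0.5],[0,0,0,0,0,0,-0.5]]' 20
python3 -c "
from h import *
feel(4)"
```

```text
clock: 20.72
eef_pos: [565.4, 43.2, 102.1]
tcp_rot: [-1.572, 0.004, 1.859]
contact_force: [0.1, -0.8, 1.2]
opening: 0.296
t 20.87 pos [565.4  43.2 102. ] rpy [-1.572  0.004  1.859] Ftool [-0.64 -0.75  0.37] Fx [-0.8 -0.6 -0.2 -1. ] ang 0.2858 rad  R 142.9 yawerr deg 0.16 op 0.294
```

```bash

python3 -m crank '[[0,0,0,0,0,0,-0.3],[0,0,0,0,0,0,-0.2],[0,0,0,0,0,0,-0.1],[0,0,0,0,0,0,-0.1],[0,0,0,0,-0.5,0,-0.1],[0,0,0,0,-1,0,-0.1],[0,0,0,0,-1.5,0,-0.1],[0,0,0,0,-1.5,0,-0.1],[0,0,0,0,-1,0,-0.1],[0,0,0,0,0,0,-0.1]]'
python3 -c "
from h import *
print(r.sense()['qpos'])
cv2.imwrite('pics/w4.png',cams.grab_frame('wrist'))
go([581.7,-88.4,165],130)"
```

```text
clock: 21.75
eef_pos: [565.0, 43.7, 161.5]
tcp_rot: [-1.571, 0.004, 1.859]
contact_force: [0.4, -0.3, 1.1]
opening: 0.448
[ 0.07663184  0.35384318  1.8338522  -0.00427475  0.95254394 -1.78037112]
t 21.8 [564.8  43.7 160.8] [-1.571  0.004  1.859] F [0.95 0.56 0.49] op 0.453
shift cm [-13.15  -0.37   2.14] turn deg [ -0.03 -23.46  -0.21]
```

View pics/w4.png

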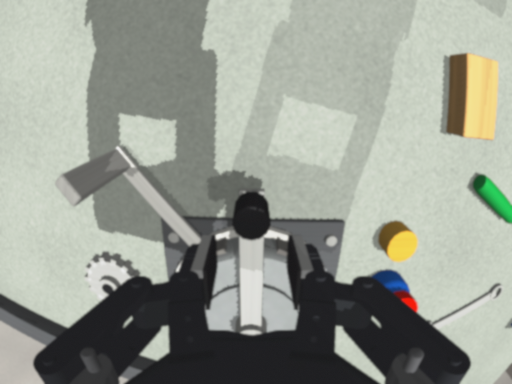

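The lever is released and centred in the wrist view (column 251). Now over to the tab.

```bash

python3 -m crank '[[0,0,0,-2.5,-0.2,0.42,-0.1],[0,0,0,-2.5,-0.2,0.42,-0.1],[0,0,0,-2.5,-0.2,0.42,-0.1],[0,0,0,-2.5,-0.2,0.42,-0.1],[0,0,0,-2.5,0,0.42,-0.1],[0,-6,0,0,0,0,-0.1],[0,-6,0,0,0,0,-0.1],[0,-6,0,0,0,0,-0.1],[0,-6,0,0,0,0,-0.1],[0,-6,0,0,0,0,-0.1]]'
python3 -m crank '[[0,-3,0,0,0,0,-0.1],[0,-3,0,0,0,0,-0.1],[0,0,0,0,0,0,-0.1],[0,0,0,0,0,0,-0.1],[0,0,0,0,0,0,-0.1],[0,0,0,0,0,0,-0.1],[0,0,0,0,0,0,-0.1],[0,0,0,0,0,0,-0.1],[0,0,0,0,0,0,-0.1],[0,0,0,0,0,0,-0.1]]'
python3 -c "
from h import *
cv2.imwrite('pics/w5.png',cams.grab_frame('wrist'))
go([581.7,-88.4,165],144.8)"
```

```text
clock: 22.63
eef_pos: [578.2, -88.2, 164.5]
tcp_rot: [-1.566, -0.001, 2.403]
contact_force: [-0.4, -0.6, 0.2]
opening: 0.449
clock: 23.47
eef_pos: [576.0, -88.0, 160.8]
tcp_rot: [-1.564, -0.006, 2.512]
contact_force: [1.0, -0.6, 0.3]
opening: 0.453
t 23.52 [576.  -88.1 160.8] [-1.564 -0.006  2.512] F [ 0.82  0.29 -0.28] op 0.452
shift cm [-0.48 -0.43 -0.3 ] turn deg [-0.38 -0.89  0.34]
```

View pics/w5.png

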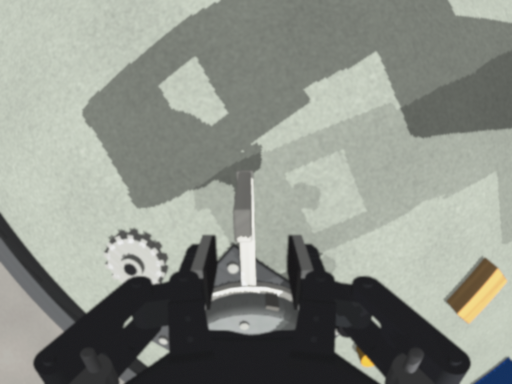

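The tab (column about 242, rows 172–235) lies between the fingers. Shift 4.5 mm and descend.

```bash

python3 -m crank '[[-0.4,0,0.3,-0.45,0,-0.3,-0.1],[0,0,0,0,0,0,-0.1],[0,0,0,0,1,0,-0.1],[0,0,0,0,1.5,0,-0.1],[0,0,0,0,1.5,0,-0.1],[0,0,0,0,1.2,0,-0.1],[0,0,0,0,0.6,0,-0.1],[0,0,0,0,0.1,0,-0.1],[0,0,0,0,0,0,-0.1],[0,0,0,0,0,0,-0.1]]'
python3 -c "
from h import *
cv2.imwrite('pics/w6.png',cams.grab_frame('wrist'));cv2.imwrite('pics/t6.png',cams.grab_frame('top')[105:215,180:310].repeat(5,0).repeat(5,1))
go([581.7,-88.4,96],144.8);feel(3)"
```

```text
clock: 24.35
eef_pos: [582.6, -88.3, 97.1]
tcp_rot: [-1.573, 0.001, 2.511]
contact_force: [0.6, 0.4, -0.7]
opening: 0.449
t 24.45 [582.9 -88.4  97.6] [-1.573e+00  2.000e-03  2.511e+00] F [-0.27  0.35 -0.42] op 0.451
shift cm [0.1  0.16 0.07] turn deg [ 0.12 -0.92 -0.1 ]
t 24.55 pos [583.  -88.4  97.7] rpy [-1.573e+00  2.000e-03  2.511e+00] Ftool [ 0.06 -0.45  0.08] Fx [ 0.4  0.3 -0.5] ang 0.9633 rad  R 209.4 yawerr deg -1.31 op 0.447
```

View pics/w6.png

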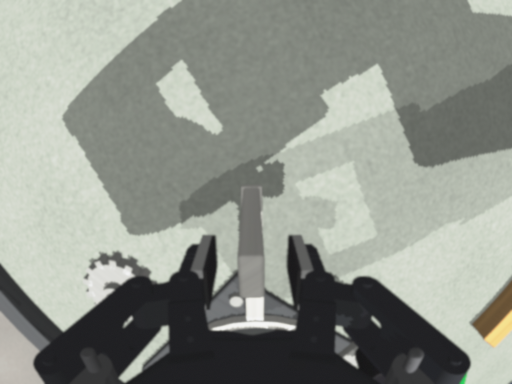

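View pics/t6.png

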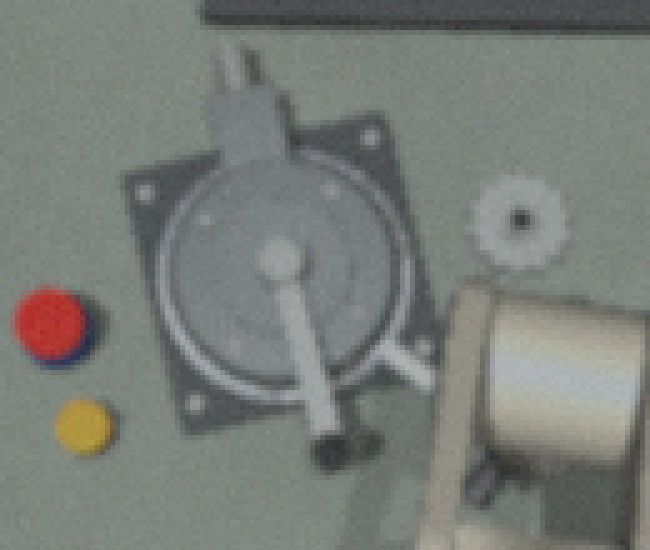

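The tab is straddled. In the top view the lever stands free. Now I'll sweep the pointer left along its arc.

```bash

python3 -m crank '[[0,0,0,0,0.1,0,-0.4],[0,0,0,0,0,0,-0.4],[0,2.2,0,0.8,0,0,-0.4],[0,2.2,0,0.8,0,0,-0.4],[0,2.2,0,0.8,0,0,-0.4],[0,2.2,0,0.8,0,0,-0.4],[0,2.2,0,0.8,0,0,-0.4],[0,2.2,0,0.8,0,0,-0.4],[0,2.2,0,0.8,0,0,-0.4],[0,2.2,0,0.8,0,0,-0.4]]'
python3 -c "
from h import *
feel(2)"
python3 -m crank '[[0,0.9,0,0.5,0,0,-0.4],[0,2,0,0.8,0,0,-0.4],[0,2,0,0.8,0,0,-0.4],[0,2,0,0.8,0,0,-0.4],[0,2,0,0.6,0,0,-0.4],[0,1,0,0.3,0,0,-0.4],[0,0,0,0,0,0,-0.4],[0,0,0,0,0,0,-0.4],[0,0,0,0,0,0,-0.4],[0,0,0,0,0,0,-0.4]]'
python3 -c "
from h import *
feel(2)
a=.286
go([AX[0]-210*np.cos(a),AX[1]-210*np.sin(a),98],np.degrees(a)+90)
cv2.imwrite('pics/w7.png',cams.grab_frame('wrist'))
"
```

```text
clock: 25.43
eef_pos: [538.7, -44.4, 98.9]
tcp_rot: [-1.579, 0.007, 2.19]
contact_force: [0.8, -1.1, -0.2]
opening: 0.299
t 25.48 pos [538.2 -43.9  98.8] rpy [-1.578  0.006  2.187] Ftool [-0.02 -0.01  0.35] Fx [-1.4  1.4] ang 0.6595 rad  R 208.0 yawerr deg -2.48 op 0.299
clock: 26.37
eef_pos: [520.2, -12.1, 99.6]
tcp_rot: [-1.582, 0.008, 2.017]
contact_force: [-1.0, -0.5, -0.3]
opening: 0.299
t 26.42 pos [520.3 -12.1  99.6] rpy [-1.582  0.008  2.017] Ftool [0.43 0.33 0.59] Fx [-0.   0.9] ang 0.4833 rad  R 205.8 yawerr deg -2.11 op 0.299
t 26.47 [520.2 -12.1  99.6] [-1.582  0.008  2.017] F [1.   0.49 0.41] op 0.302
shift cm [4.11 0.12 0.16] turn deg [ 0.69  9.18 -0.4 ]
```

View pics/w7.png

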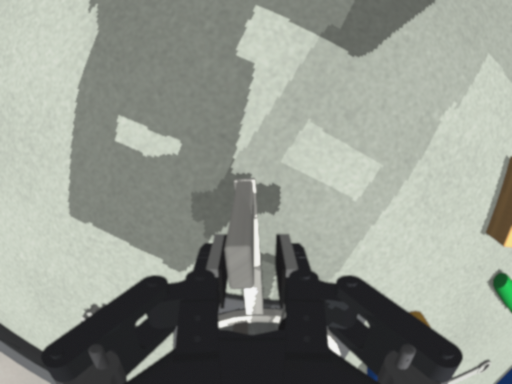

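```bash

python3 -m crank '[[0.6,1,0,0.5,0.05,0.1,-0.4],[0,1.4,0,0.6,0.05,0.1,-0.4],[0,1.4,0,0.6,0.05,0.1,-0.4],[0,1.4,0,0.6,0,0.1,-0.4],[0,1.4,0,0.6,0,0,-0.4],[0,1.4,0,0.6,0,0,-0.4],[0,1.1,0,0.4,0,0,-0.4],[0,0,0,0,0,0,-0.4],[0,0,0,0,0,0,-0.4],[0,0,0,0,0,0,-0.4]]'
python3 -c "
from h import *
feel(2)
a=.286
go([AX[0]-210*np.cos(a),AX[1]-210*np.sin(a),98],np.degrees(a)+90)
"
```

```text
clock: 27.35
eef_pos: [503.2, 22.0, 98.0]
tcp_rot: [-1.575, 0.009, 1.852]
contact_force: [-0.4, -0.0, -0.1]
opening: 0.304
t 27.4 pos [503.3  21.9  98. ] rpy [-1.575  0.009  1.852] Ftool [0.37 0.31 0.27] Fx [0.1 0.6] ang 0.2997 rad  R 208.5 yawerr deg -1.07 op 0.3
t 27.45 [503.3  21.9  98. ] [-1.575  0.009  1.852] F [-0.55 -0.63 -0.05] op 0.297
shift cm [ 0.29 -0.    0.15] turn deg [ 0.23 -0.3  -0.53]
```

```bash

python3 -m crank '[[0.2,-0.3,-0.4,0.15,0,0.1,-0.4],[0,0,0,0.14,0,0,-0.4],[0,0,0,0,0,0,-0.4],[0,0,0,0,0,0,-0.5],[0,0,0,0,0,0,-0.6],[0,0,0,0,0,0,-0.7],[0,0,0,0,0,0,-0.8],[0,0,0,0,0,0,-0.9],[0,0,0,0,0,0,-0.9],[0,0,0,0,0,0,-0.9]]' 20
python3 -c "
from h import *
feel(3)
a=.286
go([AX[0]-210*np.cos(a),AX[1]-210*np.sin(a),98],np.degrees(a)+90)
"
```

```text
clock: 28.28
eef_pos: [501.6, 23.8, 98.1]
tcp_rot: [-1.571, 0.002, 1.857]
contact_force: [0.0, -1.3, -0.3]
opening: 0.137
t 28.38 pos [501.6  23.8  98.1] rpy [-1.571  0.002  1.857] Ftool [-0.83 -0.18  0.31] Fx [-1.3 -0.6 -0.6] ang 0.2889 rad  R 209.5 yawerr deg -0.13 op 0.139
t 28.43 [501.6  23.8  98.1] [-1.571  0.002  1.858] F [-0.01 -0.66  0.37] op 0.136
shift cm [0.06 0.01 0.05] turn deg [ 0.02  0.04 -0.1 ]
```

The tab is gripped (about 12 mm). Nudge it 0.6 mm, then release and rise.

```bash

python3 -m crank '[[0,0,0,0.07,0,0,-0.9],[0,0,0,0.02,0,0,-0.9],[0,0,0,0,0,0,-0.9],[0,0,0,0,0,0,-0.9],[0,0,0,0,0,0,-0.9],[0,0,0,0,0,0,-0.9],[0,0,0,0,0,0,-0.9],[0,0,0,0,0,0,-0.9],[0,0,0,0,0,0,-0.9],[0,0,0,0,0,0,-0.9]]' 20
python3 -c "
from h import *
feel(4)"
```

```text
clock: 29.27
eef_pos: [501.4, 24.6, 98.0]
tcp_rot: [-1.571, 0.002, 1.856]
contact_force: [-1.1, -1.5, 0.3]
opening: 0.135
t 29.42 pos [501.4  24.6  98.1] rpy [-1.571  0.002  1.856] Ftool [-0.99 -0.51  0.62] Fx [-1.1 -0.6 -1.2 -1. ] ang 0.2848 rad  R 209.5 yawerr deg 0.04 op 0.135
```

```bash

python3 -m crank '[[0,0,0,0,0,0,-0.7],[0,0,0,0,0,0,-0.5],[0,0,0,0,0,0,-0.3],[0,0,0,0,0,0,-0.2],[0,0,0,0,-0.5,0,-0.2],[0,0,0,0,-1,0,-0.2],[0,0,0,0,-2,0,-0.2],[0,0,0,0,-2.5,0,-0.2],[0,0,0,0,-2.5,0,-0.2],[0,0,0,0,-1.5,0,-0.2]]'
python3 -m crank '[[0,0,0,2.5,-0.5,0.5,-0.2],[0,0,0,3.5,-0.5,1,-0.2],[0,0,0,3.5,-0.5,1,-0.2],[0,0,0,3.5,-0.5,1,-0.2],[0,0,0,3.5,-0.5,1,-0.2],[0,0,0,3.5,-0.5,1,-0.2],[0,0,0,3.5,-0.5,1,-0.2],[0,0,0,3.5,-0.5,1,-0.2],[0,0,0,2,-0.1,0.5,-0.2],[0,0,0,0,0,0,-0.2]]'
python3 -c "
from h import *
cv2.imwrite('pics/s8.png',cams.grab_frame('scene'));t=cams.grab_frame('top');cv2.imwrite('pics/t8.png',cv2.resize(t[105:245,180:310],None,fx=4.2,fy=4.2,interpolation=cv2.INTER_CUBIC))
go([500,300,200])"
```

```text
clock: 30.3
eef_pos: [498.4, 25.0, 201.4]
tcp_rot: [-1.563, -0.0, 1.858]
contact_force: [-0.2, -0.2, 0.3]
opening: 0.397
clock: 31.13
eef_pos: [337.3, 290.8, 259.8]
tcp_rot: [-1.585, -0.002, 1.851]
contact_force: [0.0, -1.2, 0.3]
opening: 0.395
t 31.23 [338.6 288.6 259.3] [-1.585e+00 -1.000e-03  1.851e+00] F [ 0.48 -0.15 -1.07] op 0.402
shift cm [ -3.38   6.16 -15.74]
```

View pics/t8.png

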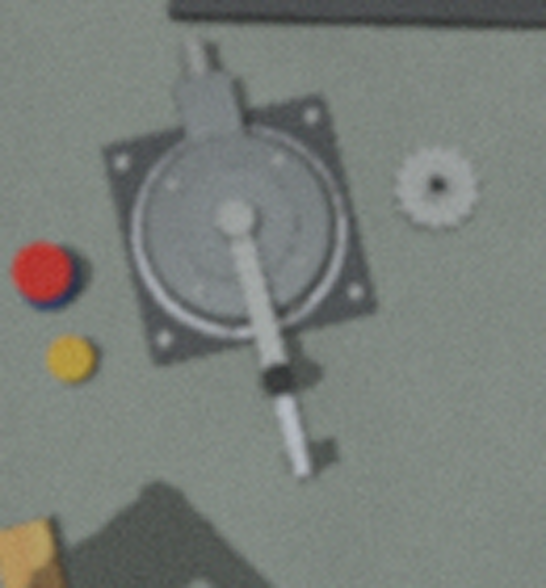

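View pics/s8.png

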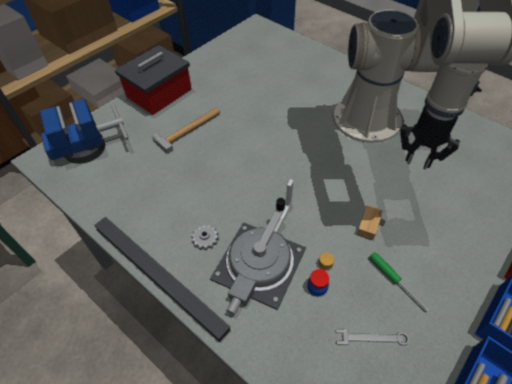

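The pointer (tab top at 303, 473) lies in line with the hub (237, 217) and the knob (278, 376). The bystanders look untouched. One last numeric check.

```bash
python3 -c "
from h import *
T=lambda x,y:(180+(x-1.6)/4.2,105+(y-1.6)/4.2)
h=plane('top',T(237,217),84);k=plane('top',T(278,376),116);t=plane('top',T(303,472),118)
for p in(k,t):
  d=h-p;print(p,np.hypot(*d[:2]),np.arctan2(d[1],d[0]))
d=k-t;print(np.arctan2(d[1],d[0]));print(r.sense()['qvel'].round(3),order.sign_off())"
```

```text
[567.84541875  44.3477215  116.        ] 140.35443618431228 0.27714112457005624
[490.48490843  22.19939133 118.        ] 220.82297158334933 0.27776066522739307
0.278841276558342
the job is handed in; nothing more can be done
[-0.04   0.01   0.012 -0.01  -0.008 -0.016] None
```

The job is done and handed in at about 31 s of the 72 s allowed. No verdict was reported.

- **Feeling the play:** I straddled the knob with the open fingers and swung the lever left until the force rose steadily to 3.8 N, against a drag of about 0.5 N. I then swung it right until it reached 4.1 N. Both stops were well under the 11 N strain limit.
- **Play and middle:** The free play is about 0.34 rad. Matched for force, its middle is at 0.286 rad. I centred the knob there with the fingers closed on it, and it read 0.2858 rad before release.
- **Pointer:** I pushed the tab round from the right, closed on it and set it at 0.2848 rad, which is 0.001 rad from the lever. I then released it and moved the arm well clear.
- **Last checks:** The final top view gives the lever at 0.277 rad and the pointer at 0.278 rad, so they are in line. The bystanders look unmoved in the pictures; I did not measure them.
- **Disagreements:** The camera and arm readings differ by about 0.01 rad in absolute angle, within the 2 mm calibration. In the same view the tab came out 221 mm from the axis instead of 210 mm, probably because I picked a point off the centre of the tab's top. That error runs along the pointer, so it hardly affects its angle.

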